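Sort the key parts on the programming desk

TASK

Sort the loose key parts on the desk: put the large fob housing in the large bay and the small fob housing in the small bay of the white tray, the chip carrier in the square aluminium tray, and both key rings over the post of the ring stand, with the large ring underneath on the base and the small ring on top of it. Everything ends lying face up, the housings and the carrier flat on their tray floors; leave the canister and the pick tool where they are.

Things in the scene. Friction and masses are not known exactly. Their poses are not given: they have to be found in the camera images.
- large_housing: Large dark red fob housing lying flat, three black buttons on top, a narrower lug at one end. 78 long (own x, lug at +x; the last 12 is the lug, 20 wide and 11 high), 40 wide (y), 16 high. About 45 g. Origin: centre of the underside; z up.
- small_housing: Small dark red fob housing lying flat, two black buttons on top, a narrower lug at one end. 54 long (own x, lug at +x; the last 12 is the lug, 20 wide and 10 high), 34 wide (y), 14 high. About 30 g. Origin: centre of the underside; z up.
- large_ring: Large pewter key ring lying flat: outside diameter 46, hole 34, 6 thick. About 20 g. Origin: centre of the underside (on the ring's axis); z up.
- small_ring: Small pewter key ring lying flat: outside diameter 34, hole 24, 6 thick. About 14 g. Origin: centre of the underside (on the ring's axis); z up.
- chip_carrier: Grey plastic transponder chip carrier lying flat, a tiny black chip and contacts on top. 40 long (own x), 28 wide (y), lower 10 of its height full size, then a 32 by 20 step up to 12 high. About 20 g. Origin: centre of the underside; z up.
- housing_tray: White plastic open tray fixed to the desk (sizes in mm), 94 (own x) by 197 (own y) outside, walls 5 thick and 10 high above the desk, floor 3 above the desk. A divider across it makes two unequal bays, both 84 wide inside (x): the large bay is 104 long, centred at y = -41.5 mm; the small bay is 78 long, centred at y = +54.5 mm. Origin: centre of the underside, on the desk; z up.
- ring_post: Key ring stand fixed to the desk: round aluminium base, diameter 72, 8 high, with an upright steel post of diameter 7 in its middle, tip pointed a little, 36 above the desk. Origin: centre of the underside, on the post's axis; z up.
- chip_tray: Small square aluminium tray with a grey floor, fixed to the desk: 88 by 88 outside, 80 by 80 inside, walls 4 thick and 9 high above the desk, floor 3 above the desk. Origin: centre of the underside, on the desk; z up.
- canister: Bystander: upright screw-top aluminium canister of spare buttons, 59 in diameter over its cap, 70 high, loose, about 160 g. Origin: centre of the underside.
- pick_tool: Bystander: pick tool lying flat, loose; black grip 80 long, 12 wide, 12 high from own x = -75 to +5, then a thin steel shaft to x = +75. Origin: on the desk, mid-length.
Mind the look-alikes: they are no part of the job. What is shaped like the small_housing but blue or green is not meant.

How it is judged (in metres and radians):
At the end, for the whole second after the job is handed in: Housings and carrier flat in their own bay or tray (within 3 mm of its floor, 0.15 rad); large ring round the post, within 4 mm of the base; small ring round it above, centre 2 to 14 mm over the base, tilt under 0.45 rad; all at rest; canister and pick moved under 20 mm (x of large_housing in the frame of housing_tray between -0.028 and 0.028 m and y of large_housing in the frame of housing_tray between -0.078 and -0.005 m and z of large_housing in the frame of housing_tray between 0 and 0.006 m and x of small_housing in the frame of housing_tray between -0.03 and 0.03 m and y of small_housing in the frame of housing_tray between 0.03 and 0.08 m and z of small_housing in the frame of housing_tray between 0 and 0.006 m and x of chip_carrier in the frame of chip_tray between -0.03 and 0.03 m and y of chip_carrier in the frame of chip_tray between -0.03 and 0.03 m and z of chip_carrier in the frame of chip_tray between 0 and 0.006 m and horizontal distance between large_ring and ring_post below 0.016 m and z of large_ring in the frame of ring_post between 0.005 and 0.012 m and horizontal distance between small_ring and ring_post below 0.012 m and z of small_ring in the frame of ring_post between 0.01 and 0.022 m and angle between each of large_housing, small_housing, chip_carrier, large_ring, canister's own z axis and vertical below 0.15 rad and linear speed of each of large_housing, small_housing, chip_carrier, large_ring, small_ring below 0.02 m/s and angle between small_ring's own z axis and vertical below 0.45 rad and distance of each of canister, pick_tool from where it was at the start of the episode below 0.02 m); the robot touches nothing.
It fails at once if the canister is pushed away or knocked over (distance of canister from where it was at the start of the episode above 0.02 m or angle between canister's own z axis and vertical above 0.3 rad).
It fails at once if the pick tool is moved (distance of pick_tool from where it was at the start of the episode above 0.02 m).
It also fails if it takes over 106 s, if anything falls off the work surface, if the arm or the gripper's body presses on something with over 40 N, if the wrist force passes 120 N, or if a joint passes its speed limit or range.

ROBOT

A 7-joint arm with a two-finger parallel gripper is mounted at the origin on the work surface. World frame = base frame: x ahead of the robot, y to its left, z up, the work surface at z = 0. Lengths are in m, angles in degrees, forces in N, time in s.
With the tool pointing down it reaches from about 0.4 to 0.85 m from the base axis. Payload 4.5 kg.
Tool frame: the origin (TCP) lies on the centre line of the jaws, within the pads' length; the fingertips stand 8 mm ahead of it and the grasp point (between the pads) lies 11 mm behind it; z points along the fingers, y is the line along which they close (so a half turn about z gives the same grasp; the last joint's range is limited). The gripper opens to 85 mm and grips with 20 to 120 N. Pads are 22 mm wide; open, the fingers measure 114 mm over their backs; the gripper's body (76 mm by 85 mm) begins 54 mm behind the grasp point. The pads swing forward as they close: fully open they stand 13 mm farther back than shut.
Start: joints at [78.999, 39.483, -11.15, 89.685, 9.013, 51.709, -12.324], TCP at [0.14, -0.609, 0.239] pointing down, gripper open.
Joint ranges: [-172.22, 172.22], [-26.19, 119.32], [-84.43, 86.54], [7.71, 146.69], [-57.33, 237.33], [2.42, 119.75], [-152.13, 152.13]. Speed limits (degrees/s): [147.25, 147.25, 180, 180, 180, 180, 180].

INTERFACE

Orientations are given as [roll, pitch, yaw] about the fixed x, y, z axes, in that order (R = Rz(yaw) Ry(pitch) Rx(roll)).
In Python, from station import manip, imaging, order gives the robot as it stands. The module is installed in compiled form; this text tells all that it offers.
- The arm moves only by the tool step_arm, never from a script. Its argument "steps" is a list that holds one entry, the list of rows, each a list of 5 numbers: the shift along the world's x, y, z in mm, then the turn about the world's z in degrees, then the gripper command: -1 is shut, 1 is fully open, values between are in proportion. In form: [[[dx, dy, dz, roll, grip], ...]]. A call has 1 to 10 rows; each row is the pose to reach, as a shift and turn from the pose commanded when the call began; what a row does not reach only later rows make up. A row lasts 1/12 s, in which the tool goes at most 41.7 mm and 7.16 degrees, less where a joint would pass 70% of its speed; a pose out of reach is approached as far as the arm can. A call with a gripper value outside its range is refused whole. The fingers move at their own pace and stop on an object; "squeeze" is the grip in N (left out, the last holds). Time passes only in rows, so rows that repeat a pose let the fingers close. It gives the time, the measured TCP pose, the force, the opening and the grip force at its end, in the units of the state.
- manip.get_state(): the state, without advancing time (a new reading comes with each control period).
- imaging.snapshot(name): name is "scene" or "top" or "wrist"; returns a dict with "image" (420x560x3 uint8, red, green, blue), "intrinsics" (3x3 intrinsics, pixels), "k1" (the pictures are not rectified: a ray, as slopes to the right and down, at radius r is drawn at 1 + k1 r^2 times it, then the intrinsics apply), "origin" and "orientation" of the camera in the world. Camera axes: x right, y down, z forward; pixel columns grow to the right and rows downward; lengths in m; the calibration is good to about 2 mm. A picture is of the moment at which its call begins. There is no depth.
- order.finish_job(): hands the job in; it is judged then, once.
The state is a dict: "clock": time; "joint_pos": joint angles; "qd": joint speeds; "joint_torque": joint torques, N m; "ee_pos": TCP position; "tool_rot": TCP orientation; "wrist_force": force on the tool from outside, world axes, zero at the start; "ft_torque": the same for the moment, N m; "grip_width": finger opening in m; "finger_force": force on a finger pad.
Only numpy, scipy, OpenCV 4.12 (cv2) and the standard library are available. Lean on these libraries where they do the work, as an engineer would, in place of code of your own. Each camera call takes 0.05 s, during which the arm holds its last target. There are 200 camera calls.

## Working session

There is one attempt and no reset: what is moved stays moved. The work goes in short steps, Python scripts to look and compute and a tool call to move; the robot and the scene stay as the last step left them, time stands still between calls to the robot, and variables do not carry over. Pictures are saved under pics/ and viewed, at most 14 in all, crops included, and the job is handed in when it is done.

Besides the shell and the picture viewer there is one more tool, called as a command line: name --argument value ..., lists and objects as JSON in quotes. step_arm: Moves the arm, as the interface text tells. Its arguments: {"type":"object","properties":{"steps":{"type":"array","items":{"type":"array","items":{"type":"array","items":{"type":"number"}}}},"squeeze":{"type":"number"}},"required":["steps"]}

```bash
mkdir -p pics
cat > h.py <<'E'
import numpy as np, cv2
from station import manip, imaging, order
def snap(n,f=None):
    s=imaging.snapshot(n)
    if f: cv2.imwrite(f'pics/{f}.png',cv2.cvtColor(s['image'],cv2.COLOR_RGB2BGR))
    return s
def rot(s):
    o=np.array(s['orientation'],float)
    if o.shape==(3,3): return o
    r,p,y=np.radians(o)
    from scipy.spatial.transform import Rotation as R
    return R.from_euler('xyz',[r,p,y]).as_matrix()
def pt(s,px,z):
    """pixels (N,2) -> world points on plane z"""
    K=np.array(s['intrinsics']);px=np.atleast_2d(np.array(px,float))
    d=(px-[K[0,2],K[1,2]])/[K[0,0],K[1,1]]
    u=d.copy()
    for _ in range(20): u=d/(1+s['k1']*(u**2).sum(1,keepdims=True))
    w=np.c_[u,np.ones(len(u))]@rot(s).T
    o=np.array(s['origin']); return (o+w*((z-o[2])/w[:,2])[:,None])[:,:2]
E
python3 - <<'E'
from h import *
for n in('top','scene','wrist'):
    s=snap(n,n+'0'); print(n,s['origin'],s['orientation'],s['k1'],np.array(s['intrinsics']).tolist())
print(manip.get_state())
E
```

```text
top [ 0.41901144 -0.07791146  1.11056586] [-175.95514266    0.18204362  -89.70215845] -0.09531007301570685 [[476.9659948811283, 0.0, 278.8661202869411], [0.0, 476.9659948811283, 209.2071254572802], [0.0, 0.0, 1.0]]
scene [ 1.27469474 -0.28542387  0.86849872] [-136.56505302    0.55312727   75.52418367] -0.07789867352202565 [[443.2185668069907, 0.0, 285.1701643201862], [0.0, 443.2185668069907, 203.86654432142598], [0.0, 0.0, 1.0]]
wrist [ 0.2105839  -0.59251548  0.3730315 ] [ 1.63433802e+02  6.21002828e-02 -7.70550263e+01] -0.0628746404178421 [[366.7388654978048, 0.0, 271.484666814276], [0.0, 366.7388654978048, 216.86795755635765], [0.0, 0.0, 1.0]]
{'clock': 0.15, 'joint_pos': array([ 78.99969408,  39.5215001 , -11.14602491,  89.73003782,
         9.01286985,  51.71066825, -12.32445092]), 'qd': array([ 0.09214195, -0.16318281,  0.03152064, -0.13557827,  0.03641173,
       -0.14111363, -0.0501456 ]), 'joint_torque': array([-1.71022268e-03, -5.39932001e+01, -1.26852416e+00, -1.58716446e+01,
        9.31074726e-03,  6.47572087e-03,  2.47295935e-05]), 'ee_pos': array([ 0.13978328, -0.60867653,  0.23868082]), 'tool_rot': array([-1.79919832e+02,  6.04924977e-03,  1.29408590e+01]), 'wrist_force': array([ 0.70692631,  1.28374636, -0.24621791]), 'ft_torque': array([-0.00868408, -0.02937879, -0.02101348]), 'finger_force': 0.0, 'grip_width': 0.08497775245615646}
```

View pics/top0.png

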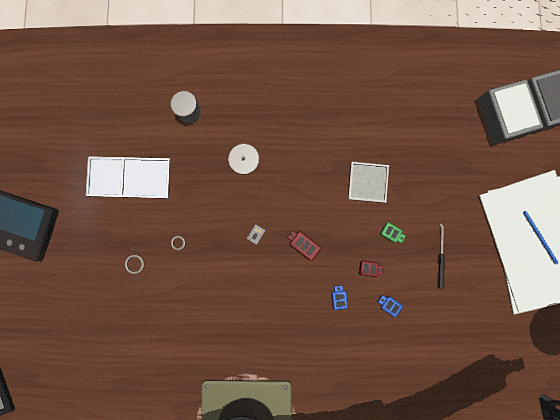

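View pics/scene0.png

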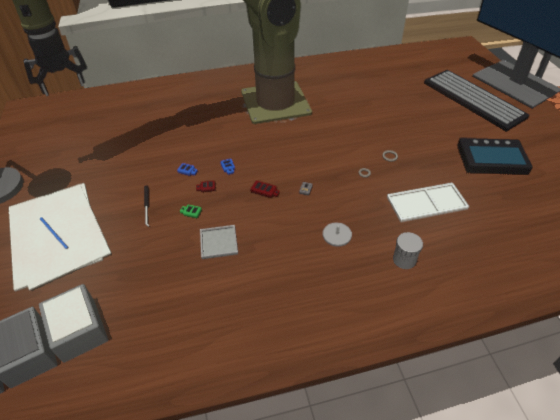

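```bash
cat > m.py <<'E'
from h import *
def lowsat(a): # grey things vs brown wood
    return (a[...,0]-a[...,2]<18)&(a.max(2)>70)
def red(a): return (a[...,0]-a[...,1]>35)&(np.abs(a[...,1]-a[...,2])<14)
W={'LH':((285,225,325,265),red,.014),'SH':((355,255,388,283),red,.012),'CC':((242,220,270,248),lowsat,.010),
'LR':((120,250,150,280),lowsat,.003),'SR':((166,230,190,255),lowsat,.003),'HT':((80,148,178,206),lowsat,.010),
'RP':((222,138,265,180),lowsat,.008),'CT':((343,155,395,208),lowsat,.009),'CAN':((166,88,204,120),lowsat,.07)}
if __name__=='__main__':
    s=snap('top'); a=s['image'].astype(int)
    for n,((x0,y0,x1,y1),f,z) in W.items():
        m=f(a[y0:y1,x0:x1]).astype(np.uint8)
        c,_=cv2.findContours(m,cv2.RETR_EXTERNAL,cv2.CHAIN_APPROX_NONE)
        c=max(c,key=cv2.contourArea)
        p=pt(s,c[:,0,:]+[x0,y0],z)*1000
        (cx,cy),(w,h),an=cv2.minAreaRect(p.astype(np.float32))
        e=cv2.fitEllipse(c)[0]; e=pt(s,np.array(e)+[x0,y0],z)[0]*1000
        q=p-[cx,cy]; 
        if w<h: w,h,an=h,w,an+90
        u=np.array([np.cos(np.radians(an)),np.sin(np.radians(an))])
        M=cv2.moments(p.astype(np.float32).reshape(-1,1,2)); cen=np.array([M['m10'],M['m01']])/M['m00']
        print(n,'rect %.1f %.1f size %.1f %.1f ang %.1f'%(cx,cy,w+2.3,h+2.3,an),'ell',e.round(1),'cen',cen.round(1),'r %.0f'%np.hypot(cx,cy),'cen along axis %.1f'%((cen-[cx,cy])@u))
    im=cv2.cvtColor(s['image'],cv2.COLOR_RGB2BGR)
    v=np.vstack([cv2.resize(im[140:290,80:250],None,fx=3.5,fy=3.5),])
    cv2.imwrite('pics/c1.png',v)
    cv2.imwrite('pics/c2.png',cv2.resize(im[150:300,235:450],None,fx=3.6,fy=3.6))
E
python3 m.py
```

```text
LH rect 416.7 -130.0 size 81.6 41.8 ang 53.4 ell [ 414.3 -133.2] cen [ 414.7 -132.6] r 436 cen along axis -3.3
SH rect 360.6 -288.0 size 54.8 36.7 ang 82.7 ell [ 360.9 -284.8] cen [ 360.9 -284.8] r 462 cen along axis 3.2
CC rect 438.8 -20.6 size 42.1 31.0 ang 148.4 ell [438.9 -20.4] cen [438.9 -20.5] r 439 cen along axis -0.0
LR rect 353.9 265.1 size 43.0 17.9 ang 87.0 ell [364.  263.8] cen [350.  266.6] r 442 cen along axis 1.4
SR rect 406.7 169.7 size 13.9 7.2 ang 46.1 ell [407.  169.9] cen [409.  171.8] r 441 cen along axis 3.0
HT rect 571.4 282.8 size 200.9 97.4 ang 88.6 ell [571.1 281.8] cen [571.4 283.2] r 638 cen along axis 0.5
RP rect 615.5 10.6 size 72.6 71.1 ang 90.5 ell [614.9   9.8] cen [615.    9.8] r 616 cen along axis -0.8
CT rect 561.7 -281.7 size 91.1 90.9 ang 174.9 ell [ 561.5 -281.6] cen [ 561.6 -281.8] r 628 cen along axis 0.0
CAN rect 729.4 141.0 size 60.2 58.8 ang 1.8 ell [729.4 141.8] cen [729.5 141.8] r 743 cen along axis 0.1
```

View pics/c2.png

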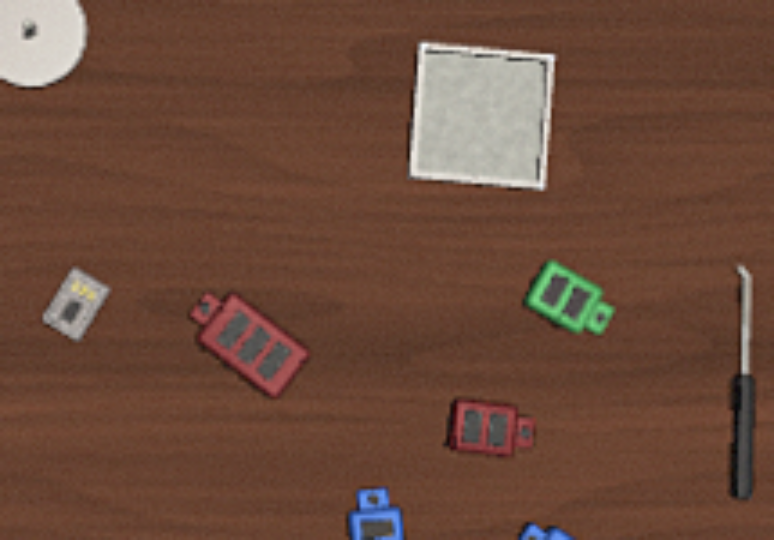

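step_arm --steps '[[[221.4,327,-139,69.7,0.5],[221.4,327,-139,69.7,0.5],[221.4,327,-139,69.7,0.5],[221.4,327,-139,69.7,0.5],[221.4,327,-139,69.7,0.5],[221.4,327,-139,69.7,0.5],[221.4,327,-139,69.7,0.5],[221.4,327,-139,69.7,0.5],[221.4,327,-139,69.7,0.5],[221.4,327,-139,69.7,0.5]]]' --squeeze 40

```text
clock: 1.03
ee_pos: [0.3611, -0.2823, 0.1004]
tool_rot: [180.0, -0.0, 82.9]
wrist_force: [0.4, -0.4, -1.1]
grip_width: 0.0639
finger_force: 0.0
```

Run:
```python
from h import *
im=cv2.imread('pics/top0.png')[...,::-1].astype(int)
s=snap('top','top1')
for n,(cx,cy),r in(('LR',(134,264),14),('SR',(178,242),12)):
    for k,a in(('t0',im),('t1',s['image'].astype(int))):
        w=a[cy-r:cy+r,cx-r:cx+r]
        d=w[...,2]-.45*w[...,0]   # blue excess over wood
        m=(d>np.median(d)+14).astype(np.uint8)
        ys,xs=np.nonzero(m)
        p=pt(s,np.c_[xs+cx-r,ys+cy-r],.006)*1000
        c,rad=cv2.minEnclosingCircle(p.astype(np.float32))
        A=np.c_[2*p,np.ones(len(p))];q=np.linalg.lstsq(A,(p**2).sum(1),rcond=None)[0]
        print(n,k,len(p),np.round(c,1),round(rad,1),'lsq',q[:2].round(1),round(float(np.sqrt(q[2]+q[:2]@q[:2])),1))
st=manip.get_state();print(st['ee_pos'],st['tool_rot'],st['grip_width'],st['wrist_force'])
```

```text
LR t0 162 [368.1 263.2] 23.5 lsq [367.9 263.2] 20.0
LR t1 159 [368.1 263.2] 23.5 lsq [367.8 263.1] 20.0
SR t0 101 [418.4 161.1] 17.4 lsq [418.4 161.2] 14.6
SR t1 99 [418.4 160.9] 17.4 lsq [418.4 161.1] 14.6
[ 0.36848087 -0.27184244  0.09883483] [179.7222104   -0.50758518  84.09930703] 0.06395653636817816 [ 4.77036684  4.94923143 -0.82410337]
```

step_arm --steps '[[[0,0,-40,0,0.5],[0,0,-40,0,0.5],[0,0,-40,0,0.5],[0,0,-40,0,0.5]]]'

```text
clock: 1.42
ee_pos: [0.3597, -0.2848, 0.062]
tool_rot: [-180.0, 0.1, 82.5]
wrist_force: [0.3, 0.0, 0.6]
grip_width: 0.064
finger_force: 0.0
```

Run:
```python
from h import *
s=snap('wrist','w1')
st=manip.get_state();print(st['ee_pos'],st['tool_rot'],st['grip_width'],st['wrist_force'],s['origin'],s['orientation'])
```

```text
[ 0.36019439 -0.28520953  0.06269065] [1.79889515e+02 9.58939427e-02 8.24878901e+01] 0.06394216581398901 [ 0.1428989  -0.86515947  1.14674518] [ 0.36938929 -0.21281966  0.19640192] [ 1.63362650e+02  2.95395312e-02 -7.47847638e+00]
```

View pics/w1.png

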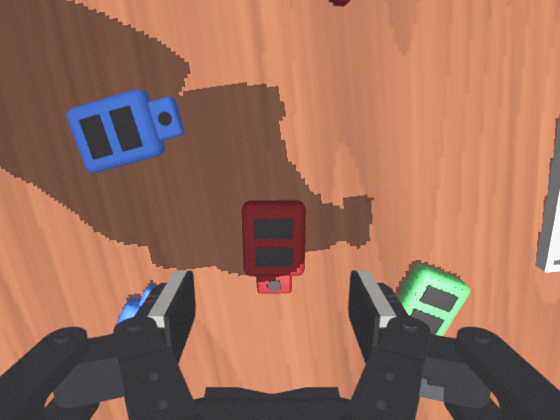

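Run:
```python
from h import *
im=cv2.imread('pics/w1.png')[...,::-1]
s=snap('wrist')
p=pt(s,[(243,205),(304,205),(300,275),(247,275),(274,292)],.014)*1000
print(p.round(1), p[:4].mean(0).round(1))
st=manip.get_state();print(st['ee_pos'])
```

```text
[[ 349.  -259.2]
 [ 380.2 -263.4]
 [ 373.9 -302.5]
 [ 345.1 -298.7]
 [ 358.5 -311. ]] [ 362.1 -281. ]
[ 0.36045219 -0.28539003  0.06299633]
```

step_arm --steps '[[[0,2,-30,0,0.5],[0,2,-50,0,0.5],[0,2,-50,0,0.5],[0,2,-50,0,0.5],[0,2,-50,0,-0.5],[0,2,-50,0,-0.5],[0,2,-50,0,-0.5],[0,2,-50,0,-0.5],[0,2,-50,0,-0.5]]]'

```text
clock: 2.27
ee_pos: [0.3608, -0.2832, 0.0128]
tool_rot: [179.8, 0.1, 82.5]
wrist_force: [-1.5, 0.0, 6.2]
grip_width: 0.0329
finger_force: 39.8
```

step_arm --steps '[[[0,0,40,0,-0.5],[0,0,75,0,-0.5],[212,621,75,6,-0.5],[212,621,75,6,-0.5],[212,621,75,6,-0.5],[212,621,75,6,-0.5],[212,621,75,6,-0.5],[212,621,75,6,-0.5],[212,621,75,6,-0.5],[212,621,75,6,-0.5]]]'

```text
clock: 3.1
ee_pos: [0.4691, 0.0333, 0.0714]
tool_rot: [180.0, -0.0, 88.6]
wrist_force: [1.0, -0.7, -0.6]
grip_width: 0.0326
finger_force: 40.1
```

step_arm --steps '[[[0,0,0,0,-0.5],[0,0,0,0,-0.5]]]'

```text
clock: 3.27
ee_pos: [0.4701, 0.0346, 0.0713]
tool_rot: [179.8, -0.2, 88.9]
wrist_force: [-0.0, -1.4, -0.4]
grip_width: 0.0327
finger_force: 40.1
```

step_arm --steps '[[[103,306,0,0,-0.5],[103,306,0,0,-0.5],[103,306,0,0,-0.5],[103,306,0,0,-0.5],[103,306,0,0,-0.5],[103,306,0,0,-0.5],[103,306,0,0,-0.5],[103,306,0,0,-0.5],[103,306,0,0,-0.5],[103,306,0,0,-0.5]]]'

```text
clock: 4.1
ee_pos: [0.5715, 0.3377, 0.0702]
tool_rot: [-179.9, -0.0, 88.7]
wrist_force: [1.5, -1.2, -0.3]
grip_width: 0.0326
finger_force: 40.1
```

step_arm --steps '[[[0,0,-20,0,-0.5],[0,0,-20,0,-0.5],[0,0,-20,0,-0.5]]]'

```text
clock: 4.35
ee_pos: [0.5713, 0.3335, 0.049]
tool_rot: [-179.9, 0.3, 88.5]
wrist_force: [0.1, 0.2, -0.6]
grip_width: 0.0328
finger_force: 40.1
```

step_arm --steps '[[[1,8,0,0,-0.5],[1,8,-15,0,-0.5],[1,8,-32,0,-0.5],[1,8,-32,0,-0.5],[1,8,-32,0,-0.5],[1,8,-32,0,0.1],[1,8,-32,0,0.1],[1,8,-32,0,0.1],[1,8,-32,0,0.1]]]'

```text
clock: 5.1
ee_pos: [0.5727, 0.3455, 0.0179]
tool_rot: [180.0, 0.0, 88.6]
wrist_force: [0.4, -0.5, -0.3]
grip_width: 0.0471
finger_force: 0.0
```

step_arm --steps '[[[0,0,40,0,0.1],[-205,-82,50,0,0.6],[-205,-82,50,0,0.6],[-205,-82,50,0,0.6],[-205,-82,50,0,0.6],[-205,-82,50,0,0.6],[-205,-82,50,0,0.6],[-205,-82,50,0,0.6],[-205,-82,50,0,0.6],[-205,-82,50,0,0.6]]]'

```text
clock: 5.93
ee_pos: [0.3694, 0.2649, 0.068]
tool_rot: [179.9, -0.1, 88.6]
wrist_force: [0.5, 0.3, -0.5]
grip_width: 0.0684
finger_force: 0.0
```

step_arm --steps '[[[0,0,0,0,0.6],[0,0,0,0,0.6],[0,0,0,0,0.6]]]'

```text
clock: 6.18
ee_pos: [0.3686, 0.264, 0.0676]
tool_rot: [180.0, -0.0, 88.6]
wrist_force: [-0.2, 0.4, -0.0]
grip_width: 0.0683
finger_force: 0.0
```

Run:
```python
from h import *
s=snap('wrist','w2')
st=manip.get_state();print(st['ee_pos'],st['tool_rot'],s['origin'])
snap('top','top2')
im=cv2.imread('pics/top2.png')
a=cv2.resize(im[145:215,80:180],None,fx=5,fy=5,interpolation=cv2.INTER_CUBIC); b=cv2.imread('pics/w2.png')[:, :]
b=cv2.resize(b,(467,350)); cv2.imwrite('pics/v2.png',np.hstack([b,a[:, :330]]))
a=s['image'].astype(int); 
m=((a[...,0]-a[...,2])<25).astype(np.uint8)*255
cv2.imwrite('pics/m2.png',m)
```

```text
[0.3683951  0.26377679 0.06762565] [ 1.79980185e+02 -3.09321913e-02  8.85744258e+01] [0.37061241 0.33623892 0.20216696]
```

View pics/v2.png

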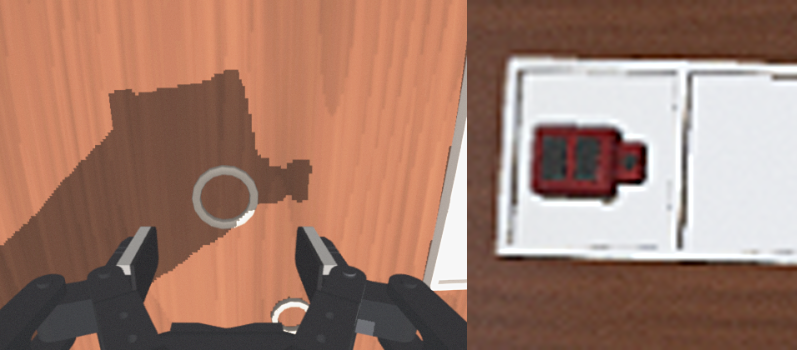

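step_arm --steps '[[[0,0,-30,0,0.25],[0,0,-46,0,0.25],[0,0,-50,0,0.25],[0,0,-52,0,0.25],[0,0,-54,0,0.25],[0,0,-54,0,0.25]]]'

```text
clock: 6.78
ee_pos: [0.3677, 0.2637, 0.0133]
tool_rot: [-180.0, 0.0, 88.7]
wrist_force: [-0.4, -0.0, -0.1]
grip_width: 0.0537
finger_force: 0.0
```

step_arm --steps '[[[0,0,-2,0,0.25],[0,0,-3,0,0.25],[0,0,-3,0,0.25],[0,0,-3,0,0.25]]]'

```text
clock: 7.12
ee_pos: [0.3678, 0.2636, 0.0109]
tool_rot: [-180.0, -0.0, 88.6]
wrist_force: [-0.7, 1.0, 0.1]
grip_width: 0.0536
finger_force: 0.0
```

step_arm --steps '[[[0,0,-2,0,0.25],[0,0,-2,0,0],[0,0,-2,0,0],[0,0,-2,0,0],[0,0,-2,0,-0.2],[0,0,-2,0,-0.2],[0,0,-2,0,-0.2]]]' --squeeze 25

```text
clock: 7.7
ee_pos: [0.3678, 0.2635, 0.009]
tool_rot: [180.0, 0.0, 88.6]
wrist_force: [-0.3, 0.0, 4.4]
grip_width: 0.0431
finger_force: 25.4
```

step_arm --steps '[[[0,0,20,0,-0.2],[0,0,50,0,-0.2],[0,0,50,0,-0.2]]]'

```text
clock: 7.95
ee_pos: [0.3671, 0.2632, 0.0583]
tool_rot: [-179.9, 0.2, 88.7]
wrist_force: [-0.3, 0.6, -1.0]
grip_width: 0.0432
finger_force: 25.6
```

Run:
```python
from h import *
s=snap('wrist','w3')
```

```text
(no output)
```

View pics/w3.png

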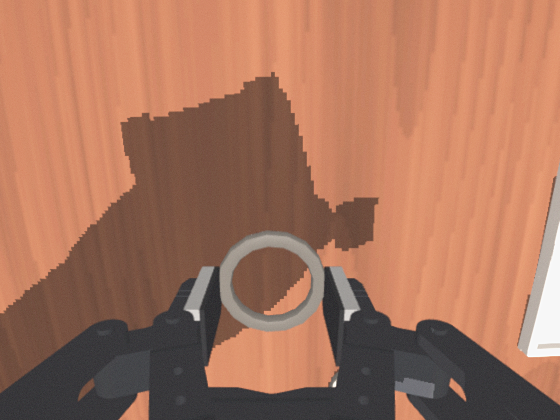

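step_arm --steps '[[[0,0,20,0,-0.2],[247,-253,20,0,-0.2],[247,-253,20,0,-0.2],[247,-253,20,0,-0.2],[247,-253,20,0,-0.2],[247,-253,20,0,-0.2],[247,-253,20,0,-0.2],[247,-253,20,0,-0.2],[247,-253,20,0,-0.2],[247,-253,20,0,-0.2]]]'

```text
clock: 8.83
ee_pos: [0.618, 0.0036, 0.0779]
tool_rot: [179.9, 0.2, 88.2]
wrist_force: [-0.1, -0.8, -0.2]
grip_width: 0.0435
finger_force: 25.8
```

step_arm --steps '[[[0,0,0,0,-0.2],[0,0,0,0,-0.2],[0,0,0,0,-0.2]]]'

```text
clock: 9.08
ee_pos: [0.6136, 0.0119, 0.0784]
tool_rot: [-179.9, -0.1, 88.7]
wrist_force: [0.4, 1.2, 0.5]
grip_width: 0.0432
finger_force: 25.8
```

Run:
```python
from h import *
s=snap('wrist','w4')
st=manip.get_state();e=st['ee_pos'];print(e,st['tool_rot'],st['grip_width'])
print('ring', pt(s,[(272,282)],e[2]-.003)*1000)
```

```text
[0.61347003 0.01254754 0.07860947] [-1.79927071e+02 -6.71173189e-02  8.87994128e+01] 0.04367959724805269
ring [[614.07990383  15.45442876]]
```

View pics/w4.png

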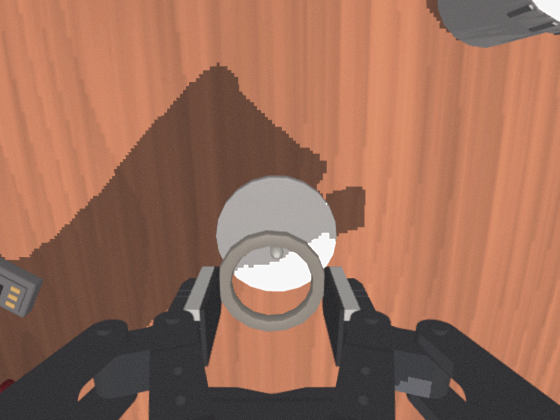

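Run:
```python
from h import *
s=snap('wrist')
print(pt(s,[(277,251)],.036)*1000,pt(s,[(276.5,234)],.008)*1000,manip.get_state()['ee_pos'])
```

```text
[[616.46868535  13.81300906]] [[616.52126216  13.39933374]] [0.61351559 0.01265219 0.07873534]
```

step_arm --steps '[[[2,-2,-20,0,-0.2],[2,-2,-40,0,-0.2],[2,-2,-55,0,-0.2],[2,-2,-61,0,-0.2],[2,-2,-61,0,-0.2],[2,-2,-61,0,-0.2]]]'

```text
clock: 9.68
ee_pos: [0.6164, 0.0097, 0.0179]
tool_rot: [-180.0, -0.0, 88.7]
wrist_force: [-0.3, 0.5, 0.7]
grip_width: 0.0432
finger_force: 29.8
```

step_arm --steps '[[[0,0,0,0,0.3],[0,0,0,0,0.3],[0,0,0,0,0.3],[0,0,40,0,0.3],[0,0,60,0,0.3],[0,0,60,0,0.3]]]'

```text
clock: 10.18
ee_pos: [0.6198, 0.0099, 0.0824]
tool_rot: [179.5, -0.1, 88.6]
wrist_force: [-0.3, -0.0, 0.2]
grip_width: 0.0553
finger_force: 0.0
```

step_arm --steps '[[[-198,151,-10,0,0.3],[-198,151,-10,0,0.3],[-198,151,-10,0,0.3],[-198,151,-10,0,0.3],[-198,151,-10,0,0.3],[-198,151,-10,0,0.3],[-198,151,-10,0,0.3],[-198,151,-10,0,0.3],[-198,151,-10,0,0.3],[-198,151,-10,0,0.3]]]'

```text
clock: 11.02
ee_pos: [0.42, 0.1584, 0.0677]
tool_rot: [179.9, 0.0, 88.5]
wrist_force: [-0.4, -0.4, -0.4]
grip_width: 0.0554
finger_force: 0.0
```

Run:
```python
from h import *
s=snap('top','top3'); im=cv2.imread('pics/top3.png')[...,::-1]
w=snap('wrist','w5')
a=cv2.resize(s['image'][130:190,210:280],None,fx=5,fy=5,interpolation=cv2.INTER_CUBIC); b=cv2.resize(w['image'],(400,300))
cv2.imwrite('pics/v5.png',np.hstack([b,a])[...,::-1])
print(manip.get_state()['ee_pos'])
```

```text
[0.41996064 0.158111   0.06768831]
```

View pics/v5.png

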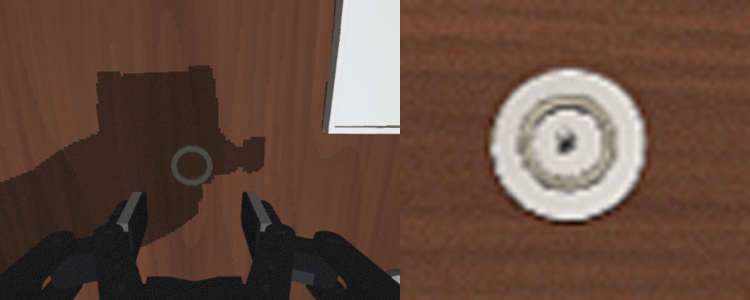

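step_arm --steps '[[[-1.5,3,-25,0,0.1],[-1.5,3,-45,0,0.1],[-1.5,3,-54,0,0.1],[-1.5,3,-56,0,0.1],[-1.5,3,-56,0,0.1],[-1.5,3,-56,0,-0.5],[-1.5,3,-56,0,-0.5],[-1.5,3,-56,0,-0.5],[-1.5,3,-56,0,-0.5],[-1.5,3,-56,0,-0.5]]]'

```text
clock: 11.95
ee_pos: [0.4177, 0.1622, 0.0125]
tool_rot: [179.9, 0.0, 88.6]
wrist_force: [0.1, -2.0, 5.7]
grip_width: 0.0301
finger_force: 25.8
```

step_arm --steps '[[[0,0,30,0,-0.5],[0,0,60,0,-0.5],[0,0,60,0,-0.5]]]'

```text
clock: 12.2
ee_pos: [0.4167, 0.1626, 0.0719]
tool_rot: [-179.9, 0.1, 88.7]
wrist_force: [0.7, 1.0, -0.8]
grip_width: 0.0297
finger_force: 24.7
```

step_arm --steps '[[[199,-152,8,0,-0.5],[199,-152,8,0,-0.5],[199,-152,8,0,-0.5],[199,-152,8,0,-0.5],[199,-152,8,0,-0.5],[199,-152,8,0,-0.5],[199,-152,8,0,-0.5],[199,-152,8,0,-0.5],[199,-152,8,0,-0.5],[199,-152,8,0,-0.5]]]'

```text
clock: 13.03
ee_pos: [0.6148, 0.0123, 0.0798]
tool_rot: [-179.9, -0.1, 88.8]
wrist_force: [1.1, -0.1, -0.3]
grip_width: 0.0298
finger_force: 24.8
```

step_arm --steps '[[[0,0,0,0,-0.5],[0,0,0,0,-0.5],[0,0,0,0,-0.5]]]'

```text
clock: 13.28
ee_pos: [0.6157, 0.0115, 0.08]
tool_rot: [-180.0, 0.0, 88.7]
wrist_force: [0.8, -0.2, -0.4]
grip_width: 0.03
finger_force: 24.8
```

Run:
```python
from h import *
s=snap('wrist','w6')
e=manip.get_state()['ee_pos'];print(e)
print(pt(s,[(277,251)],.036)*1000,pt(s,[(272,285)],e[2]-.005)*1000)
```

```text
[0.61585803 0.01128472 0.07993045]
[[618.75597689  12.19387148]] [[616.12509578  12.50392535]]
```

View pics/w6.png

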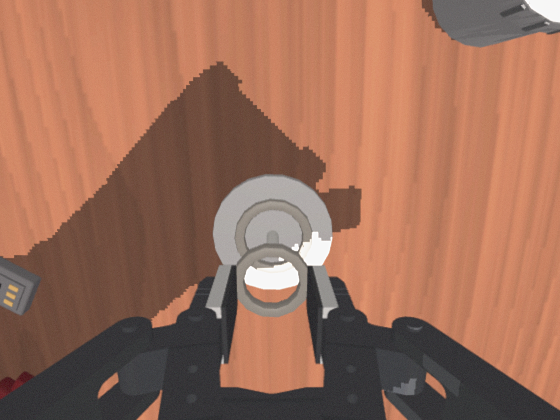

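step_arm --steps '[[[0,-1.5,-20,0,-0.5],[0,-1.5,-40,0,-0.5],[0,-1.5,-48,0,-0.5],[0,-1.5,-52,0,-0.5],[0,-1.5,-52,0,-0.5],[0,-1.5,-52,0,-0.5]]]'

```text
clock: 13.83
ee_pos: [0.6167, 0.0096, 0.0284]
tool_rot: [179.9, -0.0, 88.7]
wrist_force: [-0.3, 0.2, -0.7]
grip_width: 0.0299
finger_force: 24.8
```

step_arm --steps '[[[0,0,0,0,0.1],[0,0,0,0,0.1],[0,0,0,0,0.1],[0,0,30,0,0.1],[0,0,60,0,0.5],[0,0,60,0,0.5]]]'

```text
clock: 14.33
ee_pos: [0.6197, 0.0106, 0.0934]
tool_rot: [179.5, -0.2, 88.6]
wrist_force: [1.2, 1.4, -0.0]
grip_width: 0.0636
finger_force: 0.0
```

step_arm --steps '[[[-203.5,-144,-20,-35.2,0.6],[-203.5,-144,-20,-35.2,0.6],[-203.5,-144,-20,-35.2,0.6],[-203.5,-144,-20,-35.2,0.6],[-203.5,-144,-20,-35.2,0.6],[-203.5,-144,-20,-35.2,0.6],[-203.5,-144,-20,-35.2,0.6],[-203.5,-144,-20,-35.2,0.6],[-203.5,-144,-20,-35.2,0.6],[-203.5,-144,-20,-35.2,0.6]]]'

```text
clock: 15.17
ee_pos: [0.4148, -0.1337, 0.068]
tool_rot: [179.9, -0.2, 53.5]
wrist_force: [0.2, 0.1, -0.1]
grip_width: 0.0682
finger_force: 0.0
```

step_arm --steps '[[[0,0,0,0,0.6],[0,0,0,0,0.6]]]'

```text
clock: 15.33
ee_pos: [0.4139, -0.134, 0.0678]
tool_rot: [180.0, -0.1, 53.5]
wrist_force: [-0.1, 0.4, -0.2]
grip_width: 0.0681
finger_force: 0.0
```

Run:
```python
from h import *
s=snap('top','top4')
w=snap('wrist','w7')
a=cv2.resize(s['image'][130:190,210:280],None,fx=5,fy=5,interpolation=cv2.INTER_CUBIC); b=cv2.resize(w['image'],(400,300))
cv2.imwrite('pics/v7.png',np.hstack([b,a])[...,::-1])
st=manip.get_state();print(st['ee_pos'],st['tool_rot'])
```

```text
[ 0.4133157  -0.13436395  0.0677675 ] [ 1.79982576e+02 -4.86040625e-02  5.34863248e+01]
```

View pics/v7.png

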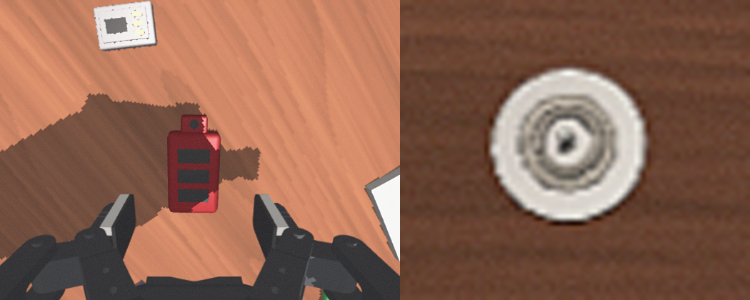

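step_arm --steps '[[[0,0,-30,0,0.6],[0,0,-50,0,0.6],[0,0,-56,0,0.6],[0,0,-56,0,0.6],[0,0,-56,0,-0.5],[0,0,-56,0,-0.5],[0,0,-56,0,-0.5],[0,0,-56,0,-0.5],[0,0,-56,0,-0.5]]]' --squeeze 40

```text
clock: 16.18
ee_pos: [0.413, -0.135, 0.0125]
tool_rot: [179.9, 0.0, 53.4]
wrist_force: [0.7, 0.5, -0.6]
grip_width: 0.0386
finger_force: 41.1
```

step_arm --steps '[[[0,0,30,0,-0.5],[0,0,65,0,-0.5],[0,0,65,0,-0.5]]]'

```text
clock: 16.43
ee_pos: [0.4131, -0.1373, 0.0636]
tool_rot: [179.7, 0.4, 53.4]
wrist_force: [0.6, 0.5, -0.4]
grip_width: 0.0388
finger_force: 41.1
```

step_arm --steps '[[[157.5,371.5,12,35.2,-0.5],[157.5,371.5,12,35.2,-0.5],[157.5,371.5,12,35.2,-0.5],[157.5,371.5,12,35.2,-0.5],[157.5,371.5,12,35.2,-0.5],[157.5,371.5,12,35.2,-0.5],[157.5,371.5,12,35.2,-0.5],[157.5,371.5,12,35.2,-0.5],[157.5,371.5,12,35.2,-0.5],[157.5,371.5,12,35.2,-0.5]]]'

```text
clock: 17.27
ee_pos: [0.5713, 0.2398, 0.0759]
tool_rot: [179.7, -0.0, 88.8]
wrist_force: [0.8, 1.1, -0.8]
grip_width: 0.0387
finger_force: 41.2
```

step_arm --steps '[[[0,0,0,0,-0.5],[0,0,0,0,-0.5]]]'

```text
clock: 17.43
ee_pos: [0.5705, 0.237, 0.0752]
tool_rot: [179.7, 0.1, 88.8]
wrist_force: [-0.1, 0.1, -1.1]
grip_width: 0.039
finger_force: 41.1
```

step_arm --steps '[[[0,-1,-25,0,-0.5],[0,-1,-45,0,-0.5],[0,-1,-55,0,-0.5],[0,-1,-58,0,-0.5],[0,-1,-58,0,-0.5],[0,-1,-58,0,-0.5],[0,-1,-58,0,0.15],[0,-1,-58,0,0.15],[0,-1,-58,0,0.15],[0,-1,-58,0,0.15]]]'

```text
clock: 18.27
ee_pos: [0.5711, 0.2337, 0.0173]
tool_rot: [179.7, 0.2, 88.6]
wrist_force: [-0.3, -0.1, -1.3]
grip_width: 0.0493
finger_force: 0.0
```

step_arm --steps '[[[0,0,30,0,0.15],[0,0,65,0,0.15],[0,0,65,0,0.15]]]'

```text
clock: 18.52
ee_pos: [0.5737, 0.2365, 0.0877]
tool_rot: [179.3, -0.1, 88.6]
wrist_force: [0.9, 0.8, 0.5]
grip_width: 0.0494
finger_force: 0.0
```

step_arm --steps '[[[-132.5,-256,-15,59.8,0.3],[-132.5,-256,-15,59.8,0.3],[-132.5,-256,-15,59.8,0.3],[-132.5,-256,-15,59.8,0.3],[-132.5,-256,-15,59.8,0.3],[-132.5,-256,-15,59.8,0.3],[-132.5,-256,-15,59.8,0.3],[-132.5,-256,-15,59.8,0.3],[-132.5,-256,-15,59.8,0.3],[-132.5,-256,-15,59.8,0.3]]]'

```text
clock: 19.35
ee_pos: [0.4384, -0.0232, 0.067]
tool_rot: [179.7, 0.3, 148.3]
wrist_force: [0.5, 0.4, 0.2]
grip_width: 0.0557
finger_force: 0.0
```

step_arm --steps '[[[0,0,0,0,0.3],[0,0,0,0,0.3]]]'

```text
clock: 19.52
ee_pos: [0.4389, -0.0219, 0.067]
tool_rot: [179.7, 0.3, 148.3]
wrist_force: [0.2, 0.4, -0.4]
grip_width: 0.0557
finger_force: 0.0
```

Run:
```python
from h import *
s=snap('top','top5')
w=snap('wrist','w8')
a=cv2.resize(s['image'][140:215,75:180],(420,300),interpolation=cv2.INTER_CUBIC); b=cv2.resize(w['image'],(380,300))
cv2.imwrite('pics/v8.png',np.hstack([b,a])[...,::-1])
st=manip.get_state();print(st['ee_pos'],st['tool_rot'])
```

```text
[ 0.43868252 -0.02194502  0.06689372] [179.7208723    0.25636634 148.37993272]
```

View pics/v8.png

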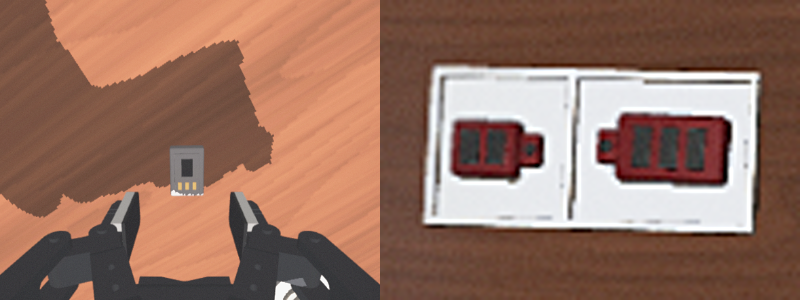

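step_arm --steps '[[[0,1,-30,0,0.2],[0,1,-48,0,0.2],[0,1,-54,0,0.2],[0,1,-54,0,0.2],[0,1,-54,0,-0.6],[0,1,-54,0,-0.6],[0,1,-54,0,-0.6],[0,1,-54,0,-0.6],[0,1,-54,0,-0.6]]]' --squeeze 30

```text
clock: 20.37
ee_pos: [0.4388, -0.0214, 0.0135]
tool_rot: [179.7, 0.3, 148.4]
wrist_force: [0.0, -0.1, 3.8]
grip_width: 0.0267
finger_force: 30.0
```

step_arm --steps '[[[0,0,30,0,-0.6],[0,0,65,0,-0.6],[0,0,65,0,-0.6]]]'

```text
clock: 20.62
ee_pos: [0.44, -0.0205, 0.082]
tool_rot: [179.5, 0.5, 148.4]
wrist_force: [0.7, -0.2, 0.8]
grip_width: 0.0268
finger_force: 29.7
```

step_arm --steps '[[[122.5,-261,0,0,-0.6],[122.5,-261,0,0,-0.6],[122.5,-261,0,0,-0.6],[122.5,-261,0,0,-0.6],[122.5,-261,0,0,-0.6],[122.5,-261,0,0,-0.6],[122.5,-261,0,0,-0.6],[122.5,-261,0,0,-0.6],[122.5,-261,0,0,-0.6],[122.5,-261,0,0,-0.6]]]'

```text
clock: 21.45
ee_pos: [0.5602, -0.2816, 0.0776]
tool_rot: [179.7, 0.2, 148.4]
wrist_force: [-0.2, 0.9, -0.3]
grip_width: 0.0268
finger_force: 29.7
```

step_arm --steps '[[[0,0,-20,0,-0.6],[0,0,-40,0,-0.6],[0,0,-40,0,-0.6],[0,0,-40,0,-0.6]]]'

```text
clock: 21.78
ee_pos: [0.5598, -0.2805, 0.0374]
tool_rot: [179.8, 0.1, 148.6]
wrist_force: [0.5, 0.3, 0.6]
grip_width: 0.0265
finger_force: 29.7
```

Floor contact expected near TCP z 16.5.

step_arm --steps '[[[1,-1,-15,0,-0.6],[1,-1,-20,0,-0.6],[1,-1,-20,0,-0.6],[1,-1,-20,0,-0.6],[1,-1,-20,0,0],[1,-1,-20,0,0],[1,-1,-20,0,0],[1,-1,-20,0,0]]]'

```text
clock: 22.45
ee_pos: [0.5619, -0.2836, 0.0181]
tool_rot: [179.7, 0.3, 148.4]
wrist_force: [0.1, -0.5, -0.8]
grip_width: 0.0426
finger_force: 0.0
```

step_arm --steps '[[[0,0,30,0,0],[0,0,65,0,0],[0,0,100,0,0],[-60,20,120,0,0],[-100,20,120,0,0],[-150,20,120,0,0],[-150,20,120,0,0],[-150,20,120,0,0]]]'

```text
clock: 23.12
ee_pos: [0.4032, -0.2641, 0.1376]
tool_rot: [-179.9, -0.2, 148.3]
wrist_force: [0.6, -0.5, -1.3]
grip_width: 0.0426
finger_force: 0.0
```

Run:
```python
from h import *
s=snap('top','top6')
cv2.imwrite('pics/v9.png',cv2.resize(s['image'][85:300,80:400],None,fx=2.45,fy=2.45,interpolation=cv2.INTER_CUBIC)[...,::-1])
```

```text
(no output)
```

View pics/v9.png

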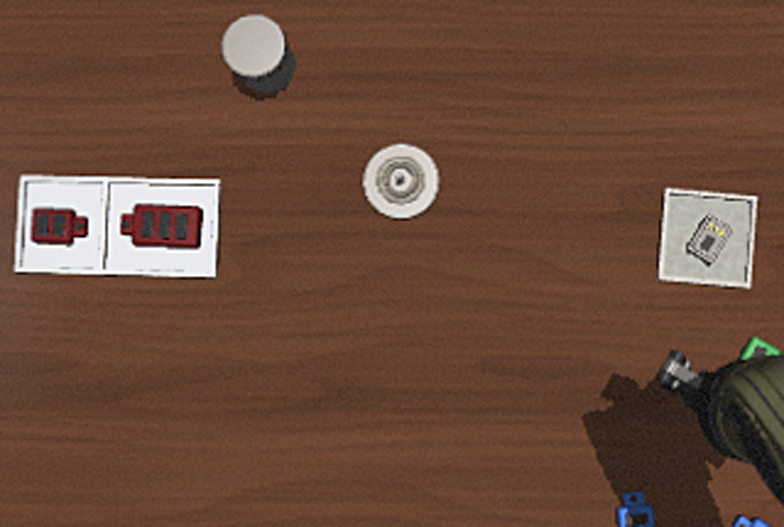

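The picture shows both housings in their bays (60,226 and 165,226), both rings on the post (400,180), the carrier in its tray (708,238) and the canister where it was.

step_arm --steps '[[[0,0,0,0,0],[0,0,0,0,0],[0,0,0,0,0],[0,0,0,0,0]]]'

```text
clock: 23.5
ee_pos: [0.4131, -0.2633, 0.1378]
tool_rot: [179.7, 0.3, 148.4]
wrist_force: [-0.1, 0.3, -0.1]
grip_width: 0.0431
finger_force: 0.0
```

```bash
python3 -c "
from station import order
print(order.finish_job())"
```

```text
the job is handed in; nothing more can be done
None
```

The job is handed in at about 23.5 s on the clock, with no verdict returned: the last pictures show both housings in their bays, the chip carrier in its tray, the small ring on top of the large one on the post, and the canister where it was; no move went near the pick tool, but I did not check it in the last picture.

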